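Set up the label station

TASK

Set up the label station: first thread the white roll of labels down over the upright spindle until it lies flat on the spindle's foot, and let go of it. Then take the blue label holder from its stand and, with its white card still facing the front, push it down behind the station's lip against the sprung seat until you feel it stop fully home; keep pressing it there and finish while still holding it home, so that a colleague can tighten the lock screw. Leave the other holders and everything else where they stand.

Things in the scene. Friction and masses are not known exactly. Their poses are not given: they have to be found in the camera images.
- station: Fixed label station: grey base plate 110 (x) x 240 (y) x 10 mm, roll spindle on its left (+y) half, aluminium label-holder channel on its right half near the front edge. Origin: centre of the plate's underside, on the worktop; x to the rear, y to the left, z up; its front is -x. It stands turned up to 0.2 rad either way.
- spindle_foot (a point): On the spindle's axis, on top of its round foot (58 mm across, 14 mm above the worktop), where the underside of the roll comes to lie. The steel spindle is 19 mm thick and rises 41 mm above this point, its top 8 mm tapered. Axes as the station's.
- slot_home (a point): Middle of the label channel at the level of its two hard ledges, 20 mm above the worktop: the blue holder's origin is here when fully home. The channel lies along the station's y. It is 10 mm wide (x) between the front lip (its upright part reaches 18 mm above this point) and the higher back wall (upright part 36 mm above this point), both flared outward by 45 degrees at the top over about 7 mm; its two end cheeks are 74 mm apart. Axes as the station's.
- seat (a joint): Sprung orange seat (34 mm long) in the middle of the channel: 0 m when up (top 8 mm above the ledges), 0.008 m when the holder rests on both ledges. It needs about 2 N to begin to move and 8 N at the ledges, and pushes the holder back up when released.
- roll: White roll of labels lying flat on the worktop, 66 mm diameter, 26 mm tall, vertical hole about 24 mm clear; 0.09 kg. Origin: centre of its underside, z up.
- blue_holder: Blue label holder standing upright in one of the three slots of its stand: a plate 7 (x) x 70 (y) x 50 (z) mm with a ribbed grip tab 10 (x) x 30 (y) mm rising 36 mm above the middle of the plate (86 mm tall in all; grip the tab, keeping the fingertips above the plate's upper edge). 0.06 kg. Origin: centre of its underside; its front with the white card is -x.
- blue_card (a point): Centre of the white card on the blue holder's front face, 30 mm above its underside and 3.5 mm in front of its origin.
- holder_stand: Fixed white stand, 130 (x) x 90 (y) mm, with three slots along its y, 44 mm apart in x, 9 mm wide and 29 mm deep; the slots' floor is 8 mm and their rims 37 mm above the worktop, so holders must be lifted 30 mm and more to come out. Origin: centre of its underside. Which holder stands in which slot varies. It stands turned up to 0.25 rad either way.
- red_holder: Red label holder of the same shape in the stand; to be left there.
- yellow_holder: Yellow label holder of the same shape in the stand; to be left there.
- kitchen_timer: White countdown timer, 39 x 68 x 62 mm; origin at the centre of its underside. Leave alone.
- tape: Roll of beige tape, 69 mm diameter, 19 mm tall, lying at the left near the robot; origin at the centre of its underside. Fixed; not part of the job. (The roll to thread is the white one.)

How it is judged:
By the outcome, as a careful person would: the job done as asked, in the order asked, and still so for the second after the job is handed in, while the arm keeps its last pose, push and grip.
It also fails if it takes over 51 s, if anything falls off the work surface, if the arm or the gripper's body presses on something with over 40 N, if the wrist force passes 120 N, or if a joint passes its speed limit or range.

ROBOT

A 6-joint arm with a two-finger parallel gripper is mounted at the origin on the work surface; the furniture and walls round the work are solid. World frame = base frame: x ahead of the robot, y to its left, z up, the work surface at z = 0. Lengths are in m, angles in rad, forces in N, time in s.
With the tool pointing down it reaches from about 0.275 to 0.75 m from the base axis. Payload 10.2 kg.
Tool frame: the origin (TCP) lies at the very end of the fingers, on their centre line; the grasp point (between the pads) lies 19 mm behind it (bot.hold_point_z is the distance from the TCP to the grasp point, in m); z points along the fingers, y is the line along which they close (so a half turn about z gives the same grasp; the last joint's range is limited). The gripper opens to 85 mm and grips with 20 to 120 N. Pads are 22 mm wide; open, the fingers measure 114 mm over their backs; the gripper's body (76 mm by 85 mm) begins 54 mm behind the grasp point. The pads swing forward as they close: fully open they stand 13 mm farther back than shut.
Start: joints at [-1.524, 0.313, 1.498, -0, 1.331, -0.223], TCP at [0.14, -0.506, 0.231] pointing down, gripper open.
Joint ranges: [-2.94, 2.94], [-0.97, 2.17], [0.19, 2.56], [-1.23, 4.37], [0.02, 3.11], [-2.88, 2.88]. Speed limits (rad/s): [2.39, 2.39, 3.01, 3.14, 3.14, 3.14].

INTERFACE

Orientations are given as a rotation vector (axis times angle).
In Python, from rig import sensors, optics, bot gives the robot as it stands. The module is installed in compiled form; this text tells all that it offers.
- The arm moves only by the tool jog_arm, never from a script. Its argument "deltas" is a list that holds one entry, the list of rows, each a list of 7 numbers: the shift along the tool's x, y, z in mm, then the turn, a rotation vector about the tool's x, y, z in rad, then the gripper's target within -1 to 1 (shut at 1, half-way at 0, fully open at -1). A call has exactly 10 rows; each row is the pose to reach, as a shift and turn from the pose commanded when the call began, along the tool's axes at that moment; what a row does not reach only later rows make up. A row lasts 1/12 s, in which the tool goes at most 41.7 mm and 7.16 degrees, less where a joint would pass 70% of its speed; a pose out of reach is approached as far as the arm can. A call with a gripper value outside its range is refused whole. The fingers move at their own pace and stop on an object; the grip force is fixed at half the most. Time passes only in rows, so rows that repeat a pose let the fingers close, or fill a call up. It gives the time, the measured TCP pose, the force, the opening and the grip force at its end, in the units of the state.
- sensors.read_state(): the state, without advancing time (a new reading comes with each control period).
- optics.get_image(name): name is "scene" or "top" or "wrist"; returns a dict with "frame" (420x560x3 uint8, blue, green, red), "depth" (420x560 float32, m along the optical axis (not along the pixel's ray), 0 where there is no reading), "fx", "fy", "cx", "cy" (pixels), "position" and "attitude" of the camera in the world; the wrist camera has in their place "mount" (4x4, takes a point from camera to tool coordinates, whose origin is the TCP and whose axes are the flange's). Camera axes: x right, y down, z forward; pixel columns grow to the right and rows downward; lengths in m; the calibration is good to about 2 mm. A picture is of the moment at which its call begins: read the wrist's pose just before it.
- bot.sign_off(): hands the job in; it is judged then, once.
The state is a dict: "time_s": time; "joint_positions": joint angles; "joint_velocities": joint speeds; "joint_efforts": joint torques, N m; "eef_pos": TCP position; "orientation": TCP orientation; "force": force on the tool from outside, world axes, zero at the start; "ft_torque": the same for the moment, N m; "grip_width": finger opening in m; "finger_force": force on a finger pad.
Only numpy, scipy, OpenCV 4.12 (cv2) and the standard library are available. Lean on these libraries where they do the work, as an engineer would, in place of code of your own. Each camera call takes 0.05 s, during which the arm holds its last target. There are 200 camera calls.

## Working session

There is one attempt and no reset: what is moved stays moved. The work goes in short steps, Python scripts to look and compute and a tool call to move; the robot and the scene stay as the last step left them, time stands still between calls to the robot, and variables do not carry over. Pictures are saved under pics/ and viewed, at most 14 in all, crops included, and the job is handed in when it is done.

Besides the shell and the picture viewer there is one more tool, called after "Emit:" as name([rows], argument=value, ...), one row to a line, values as JSON. jog_arm: Moves the arm, as the interface text tells. Its arguments: {"type":"object","properties":{"deltas":{"type":"array"}},"required":["deltas"]}

```bash
mkdir -p pics; cat > h.py <<'E'
import numpy as np, cv2
from scipy.spatial.transform import Rotation as R
from rig import sensors, optics, bot
def cam(name):
    s=sensors.read_state(); im=optics.get_image(name)
    if name=='wrist':
        T=np.eye(4);T[:3,:3]=R.from_rotvec(s['orientation']).as_matrix();T[:3,3]=s['eef_pos']
        T=T@np.array(im['mount'])
    else:
        a=np.array(im['attitude']);T=np.eye(4);T[:3,:3]=a if a.shape==(3,3) else R.from_rotvec(a).as_matrix() if a.size==3 else R.from_quat(a).as_matrix();T[:3,3]=im['position']
    im['T']=T;return im
def pts(im):
    d=im['depth'];v,u=np.indices(d.shape)
    p=np.stack([(u-im['cx'])/im['fx']*d,(v-im['cy'])/im['fy']*d,d],-1)
    P=p@im['T'][:3,:3].T+im['T'][:3,3];P[d==0]=np.nan;return P
def ray(im,uv,z):
    uv=np.atleast_2d(uv).astype(float)
    r=np.c_[(uv[:,0]-im['cx'])/im['fx'],(uv[:,1]-im['cy'])/im['fy'],np.ones(len(uv))]@im['T'][:3,:3].T
    o=im['T'][:3,3];return o+r*((z-o[2])/r[:,2])[:,None]
def plan(x,y,z,yaw):
    """shift in tool mm & turn to reach TCP xyz pointing down with tool x at yaw"""
    s=sensors.read_state();A=R.from_rotvec(s['orientation']);print('from',np.round(s['eef_pos'],4))
    B=R.from_euler('z',yaw)*R.from_euler('x',np.pi)
    print('shift',np.round(A.inv().apply(np.array([x,y,z])-s['eef_pos'])*1000,1),'turn',np.round((A.inv()*B).as_rotvec(),3))
E
python3 - <<'E'
from h import *
s=sensors.read_state();print({k:np.round(v,3) for k,v in s.items()})
print(R.from_rotvec(s['orientation']).as_matrix().round(3), bot.hold_point_z)
a=cam('top');b=cam('scene')
print(a['attitude'],a['position'],b['attitude'],b['position'],a['fx'],b['fx'])
cv2.imwrite('pics/top.png',a['frame']);cv2.imwrite('pics/scene.png',b['frame'])
P=pts(a);print(P[::60,::70].round(3)[...,2])
E
```

```text
{'time_s': np.float64(0.0), 'joint_positions': array([-1.524,  0.313,  1.498, -0.   ,  1.331, -0.223]), 'joint_velocities': array([-0.   , -0.001,  0.   , -0.   ,  0.001,  0.001]), 'joint_efforts': array([ 1.0000e-03, -4.1227e+01, -2.5974e+01, -0.0000e+00,  4.0000e-03,
       -0.0000e+00]), 'eef_pos': array([ 0.14 , -0.506,  0.231]), 'orientation': array([-3.112, -0.422, -0.   ]), 'force': array([-0.076, -0.552, -0.117]), 'ft_torque': array([0.028, 0.022, 0.023]), 'finger_force': np.float64(0.0), 'grip_width': np.float64(0.085)}
[[ 0.964  0.267 -0.   ]
 [ 0.267 -0.964  0.001]
 [ 0.    -0.001 -1.   ]] 0.0187
[-2.20074939  2.16979446 -0.11851442] [0.38488206 0.02421809 0.97771074] [-0.58116654  2.65952725 -1.15067672] [0.11732995 0.6922366  0.7834925 ] 428.5699556938718 424.08652003315495
[[-0.901 -0.889 -0.894 -0.901 -0.898 -0.897 -0.902 -0.908]
 [-0.901 -0.894 -0.901 -0.888 -0.903 -0.893 -0.892 -0.895]
 [ 0.     0.002 -0.001  0.001  0.     0.001  0.061 -0.001]
 [-0.001 -0.003  0.003  0.008  0.002  0.002 -0.001  0.001]
 [ 0.06  -0.001 -0.004 -0.001  0.001  0.    -0.001    nan]
 [ 0.001  0.001  0.003 -0.     0.001  0.004  0.054  0.002]
 [ 0.062  0.032  0.024  0.002  0.341  0.512  0.633  0.64 ]]
```

View pics/top.png

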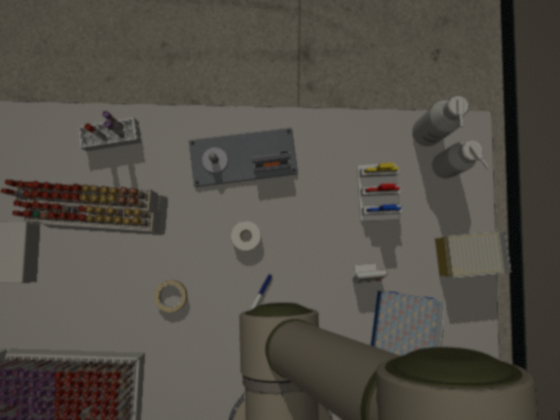

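View pics/scene.png

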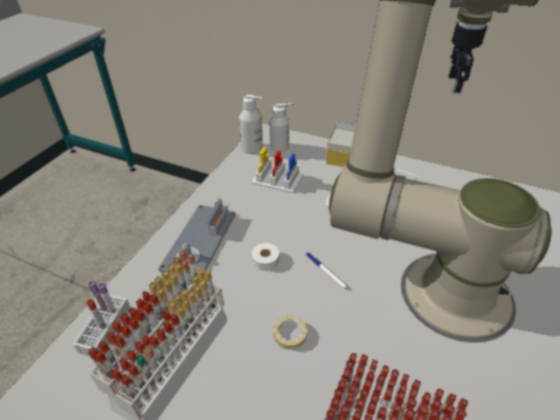

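The top view has +x up and +y left. It shows the white roll at (246,236), the spindle at (214,157), the channel at (271,163) and the blue holder in the near slot at (382,210). The scene view agrees.

```bash
python3 - <<'E'
from h import *
a=cam('top');f=a['frame'];hsv=cv2.cvtColor(f,cv2.COLOR_BGR2HSV);g=hsv[...,2]
P=pts(a)
def comp(m,box):
    k=np.zeros(m.shape,np.uint8);x0,y0,x1,y1=box;k[y0:y1,x0:x1]=m[y0:y1,x0:x1]*255
    c,_=cv2.findContours(k,0,2);return max(c,key=cv2.contourArea)
# plate: by depth/darkness
print('table v',g[200:205,300:305].mean(),'plate',g[175,230],g[178,250],'roll',g[227:247:3,246])
c=comp(g<95,(180,120,305,195));r=cv2.minAreaRect(c);print(r,cv2.contourArea(c))
bx=ray(a,cv2.boxPoints(r),0.01);print('plate',bx.round(4),bx.mean(0))
for n,lo,hi,box in [('blue',(100,120,60),(130,255,255),(350,195,410,225)),('red',(0,150,60),(8,255,255),(350,175,410,200)),('orange',(5,120,60),(20,255,255),(250,150,300,180))]:
    c=comp(cv2.inRange(hsv,lo,hi)>0,box);r=cv2.minAreaRect(c);print(n,r,ray(a,[r[0]],.07).round(4))
Z=P[...,2]
m=(Z>.016);c=comp(m,(225,215,268,256));r=cv2.minEnclosingCircle(c);print('roll depth',r,ray(a,[r[0]],.026).round(4))
cv2.imwrite('pics/crop.png',cv2.resize(cv2.convertScaleAbs(f[120:260,180:420],alpha=1.6),None,fx=3.3,fy=3.3,interpolation=2))
E
```

```text
table v 107.6 plate 71 63 roll [132  78  78  78  79 121 132]
((244.0654754638672, 166.212158203125), (67.31704711914062, 105.9598159790039), 83.1572265625) 5940.0
plate [[ 0.6538  0.2245  0.01  ]
 [ 0.6882 -0.0168  0.01  ]
 [ 0.5325 -0.0369  0.01  ]
 [ 0.4997  0.2013  0.01  ]] [0.59355433 0.09301773 0.01      ]
blue ((390.5, 207.0), (4.0, 17.0), 90.0) [[ 0.4969 -0.2261  0.07  ]]
red ((389.0, 186.5), (5.0, 18.0), 90.0) [[ 0.5412 -0.2233  0.07  ]]
orange ((271.0307922363281, 163.7461700439453), (3.224903106689453, 14.263994216918945), 82.87498474121094) [[0.5865 0.0313 0.07  ]]
roll depth ((245.37022399902344, 235.12596130371094), 14.883378028869629) [[0.4344 0.0861 0.026 ]]
```

View pics/crop.png

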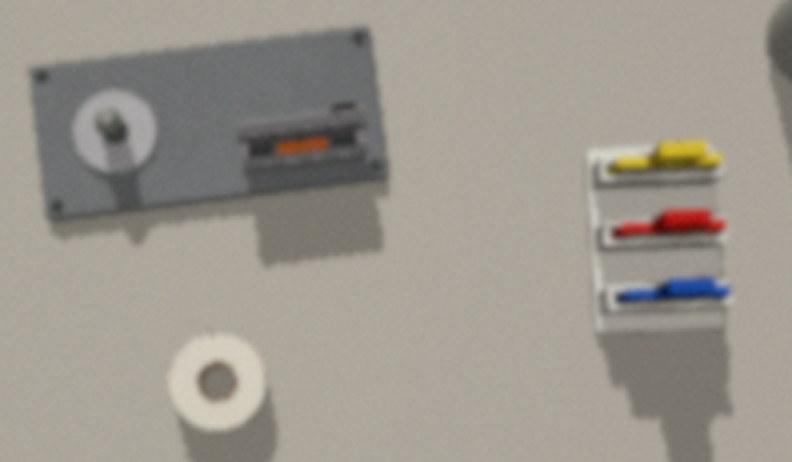

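The crop shows the station's spindle foot at about (215,159) in full-image pixels, the orange seat at (271,164), and the roll and the three holders clearly.

```bash
python3 - <<'E'
from h import *
w=cam('wrist');print(np.round(w['mount'],3),w['fx'])
a=cam('top');print('foot',ray(a,[[214.8,159.4]],.014),'stand corners',ray(a,np.array([[586,150],[598,330],[725,328]])/3.3+[180,120],.037))
plan(.45,.08,.26,1.69)
E
```

```text
[[ 0.001 -0.962 -0.274  0.07 ]
 [ 1.     0.001 -0.001  0.001]
 [ 0.001 -0.274  0.962 -0.143]
 [ 0.     0.     0.     1.   ]] 303.31628264355976
foot [[0.60668697 0.16003826 0.014     ]] stand corners [[ 0.5933536  -0.16201078  0.037     ]
 [ 0.47094288 -0.16978375  0.037     ]
 [ 0.47358153 -0.25542991  0.037     ]]
from [ 0.1399 -0.5059  0.231 ]
shift [ 455.  -482.1  -28.6] turn [-0.00e+00 -1.00e-03 -1.42e+00]
```

Emit:
jog_arm([
  [[455,-482,-29,0,0,-1.42,-1],[455,-482,-29,0,0,-1.42,-1],[455,-482,-29,0,0,-1.42,-1],[455,-482,-29,0,0,-1.42,-1],[455,-482,-29,0,0,-1.42,-1],[455,-482,-29,0,0,-1.42,-1],[455,-482,-29,0,0,-1.42,-1],[455,-482,-29,0,0,-1.42,-1],[455,-482,-29,0,0,-1.42,-1],[455,-482,-29,0,0,-1.42,-1]],
])

```text
time_s: 1.08
eef_pos: [0.335, -0.1362, 0.2498]
orientation: [2.271, 2.17, 0.0]
force: [0.6, -0.6, 0.2]
grip_width: 0.0851
finger_force: 0.0
```

```bash
python3 - <<'E'
from h import *
plan(.45,.08,.26,1.69);print(sensors.read_state()['time_s'])
E
```

```text
from [ 0.335  -0.1362  0.2498]
shift [221.2 105.1 -10.2] turn [ 0.001  0.001 -0.165]
1.0833
```

Emit:
jog_arm([
  [[220,105,-10,0,0,-0.165,-1],[220,105,-10,0,0,-0.165,-1],[220,105,-10,0,0,-0.165,-1],[220,105,-10,0,0,-0.165,-1],[220,105,-10,0,0,-0.165,-1],[220,105,-10,0,0,-0.165,-1],[220,105,-10,0,0,-0.165,-1],[220,105,-10,0,0,-0.165,-1],[220,105,-10,0,0,-0.165,-1],[220,105,-10,0,0,-0.165,-1]],
])

```text
time_s: 1.92
eef_pos: [0.4504, 0.0753, 0.2595]
orientation: [-2.093, -2.343, 0.0]
force: [-0.2, -1.6, -0.1]
grip_width: 0.0852
finger_force: 0.0
```

```bash
python3 - <<'E'
from h import *
w=cam('wrist');print(sensors.read_state()['eef_pos'],w['cx'],w['cy'])
np.savez('w1.npz',**{k:w[k] for k in('frame','depth','fx','fy','cx','cy','T')})
cv2.imwrite('pics/w1.png',cv2.convertScaleAbs(w['frame'],alpha=1.5))
E
```

```text
[0.45044244 0.07519511 0.25959923] 280.99781981546647 206.14157829774334
```

View pics/w1.png

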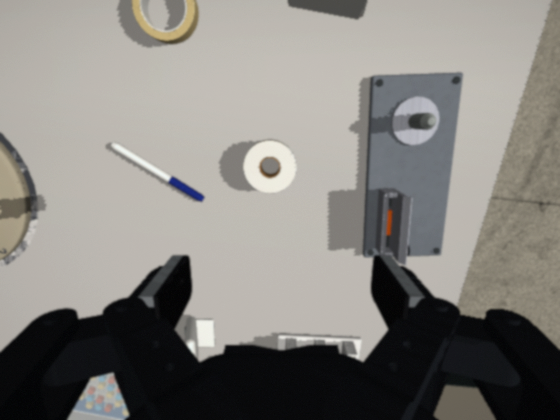

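The wrist view has +x to the right and +y up. It shows the roll at (270,167), the spindle foot at (415,121), its tip at (425,121) and the channel at about (395,228).

```bash
cat > m1.py <<'E'
from h import *
w=dict(np.load('w1.npz'));f=w['frame'];g=cv2.cvtColor(f,cv2.COLOR_BGR2GRAY);hsv=cv2.cvtColor(f,cv2.COLOR_BGR2HSV)
def comp(m,box):
    k=np.zeros(m.shape,np.uint8);x0,y0,x1,y1=box;k[y0:y1,x0:x1]=m[y0:y1,x0:x1]*255
    c,_=cv2.findContours(k,0,1);return max(c,key=cv2.contourArea)[:,0].astype(float)
def circ(p):
    A=np.c_[2*p[:,:2],np.ones(len(p))];s=np.linalg.lstsq(A,(p[:,:2]**2).sum(1),rcond=None)[0];return s[:2].round(4),np.sqrt(s[2]+s[0]**2+s[1]**2).round(4)
print(g[167,235:305:4],g[121,385:450:4])
P=pts(w);Z=P[...,2]
m=(hsv[...,2]>(g[120,300].astype(int)+20))
c=comp(m,(235,130,305,203));print('roll color',circ(ray(w,cv2.convexHull(c.astype(np.float32))[:,0],.026)))
m=(Z>.016)&(Z<.045);q=P[130:203,235:305][m[130:203,235:305]];print('roll pts med',np.median(q,0),(q.max(0)+q.min(0))/2)
c=comp(m&0|(g>95),(380,92,445,150));print('foot',circ(ray(w,cv2.convexHull(c.astype(np.float32))[:,0],.014)))
q=P[100:145,405:445].reshape(-1,3);q=q[q[:,2]>.042];print('spindle top',q.mean(0),q.max(0),len(q))
c=comp(hsv[...,1]*0+((g<75)),(350,60,475,270));r=cv2.minAreaRect(c.astype(np.float32));
# dark screws at corners
for b in [(372,75,388,92),(448,72,464,88),(430,242,446,258)]:
    s=g[b[1]:b[3],b[0]:b[2]];y,x=np.nonzero(s<s.min()+12);print('screw',ray(w,[[x.mean()+b[0],y.mean()+b[1]]],.01).round(4))
c=comp(cv2.inRange(hsv,(3,120,60),(20,255,255))>0,(375,195,405,245));r=cv2.minAreaRect(c.astype(np.float32));print('seat',r,ray(w,[r[0]],.028).round(4))
E
python3 m1.py
```

```text
[ 84  84 123 155 155 156 103  78  84  84  83  84 156 157 157 146 125 125] [ 52  51  74  81  79  80  39  32  32  51  52  96 107 118  76  75  76]
roll color (array([0.436 , 0.0864]), np.float64(0.0315))
roll pts med [0.43491322 0.08704471 0.02598773] [0.43496254 0.08604983 0.02255792]
foot (array([0.6086, 0.1619]), np.float64(0.0285))
spindle top [0.60467246 0.16109383 0.05047973] [0.61536579 0.17016206 0.05634281] 252
screw [[0.5541 0.2004 0.01  ]]
screw [[0.6467 0.214  0.01  ]]
screw [[ 0.6791 -0.006   0.01  ]]
seat ((388.8672790527344, 222.4911651611328), (4.855886936187744, 25.21070098876953), 3.814074993133545) [[0.5976 0.0324 0.028 ]]
```

```bash
python3 - <<'E'
from h import *
plan(.4353,.0865,.003,1.717)
E
```

```text
from [0.4504 0.0752 0.2596]
shift [ 13.  -13.8 256.6] turn [ 0.     0.    -0.034]
```

Emit:
jog_arm([
  [[13,-14,35,0,0,-0.034,-1],[13,-14,75,0,0,-0.034,-1],[13,-14,115,0,0,-0.034,-1],[13,-14,155,0,0,-0.034,-1],[13,-14,190,0,0,-0.034,-1],[13,-14,215,0,0,-0.034,-1],[13,-14,235,0,0,-0.034,-1],[13,-14,248,0,0,-0.034,-1],[13,-14,256,0,0,-0.034,-1],[13,-14,257,0,0,-0.034,-1]],
])

```text
time_s: 2.8
eef_pos: [0.4348, 0.0869, 0.0017]
orientation: [-2.052, -2.377, 0.002]
force: [-0.6, -0.2, -0.1]
grip_width: 0.0857
finger_force: 0.0
```

Emit:
jog_arm([
  [[0,0,0,0,0,0,0.2],[0,0,0,0,0,0,0.2],[0,0,0,0,0,0,0.2],[0,0,0,0,0,0,0.2],[0,0,0,0,0,0,0.2],[0,0,0,0,0,0,0.2],[0,0,0,0,0,0,0.2],[0,0,0,0,0,0,0.2],[0,0,0,0,0,0,0.2],[0,0,0,0,0,0,0.2]],
])

```text
time_s: 3.63
eef_pos: [0.436, 0.0873, 0.0041]
orientation: [2.05, 2.378, 0.002]
force: [-2.3, -2.6, 10.2]
grip_width: 0.0625
finger_force: 63.9
```

```bash
python3 - <<'E'
from h import *
s=sensors.read_state();print({k:np.round(s[k],4) for k in('eef_pos','grip_width','finger_force','force','time_s')})
w=cam('wrist');np.savez('w2.npz',**{k:w[k] for k in('frame','depth','fx','fy','cx','cy','T')})
cv2.imwrite('pics/w2.png',cv2.convertScaleAbs(w['frame'],alpha=1.5))
plan(.607,.161,.09,1.717)
E
```

```text
{'eef_pos': array([0.436 , 0.0873, 0.0041]), 'grip_width': np.float64(0.0625), 'finger_force': np.float64(63.8845), 'force': array([-2.3216, -2.5704, 10.1982]), 'time_s': np.float64(3.6333)}
from [0.436  0.0873 0.0041]
shift [ 47.6 180.2 -85.6] turn [0.002 0.001 0.002]
```

View pics/w2.png

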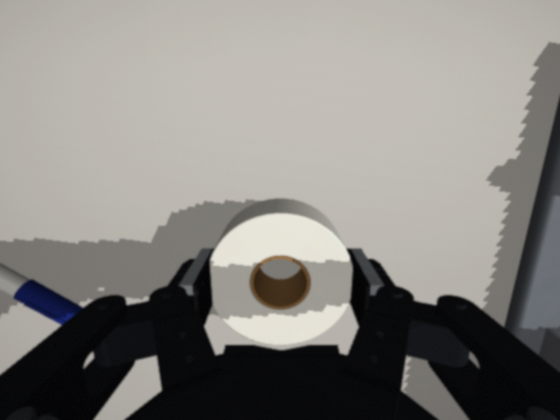

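The roll is held squarely between the fingers, with its hole centred at about (280,282). I'll lift it and carry it over the spindle.

Emit:
jog_arm([
  [[0,0,-20,0,0,0,0.2],[0,0,-50,0,0,0,0.2],[5,15,-80,0,0,0,0.2],[14,45,-96,0,0,0,0.2],[24,80,-96,0,0,0,0.2],[33,115,-96,0,0,0,0.2],[40,148,-96,0,0,0,0.2],[45,170,-96,0,0,0,0.2],[48,180,-96,0,0,0,0.2],[48,180,-96,0,0,0,0.2]],
])

```text
time_s: 4.52
eef_pos: [0.6077, 0.1622, 0.099]
orientation: [2.05, 2.379, 0.002]
force: [-0.2, 0.6, -1.3]
grip_width: 0.0624
finger_force: 67.0
```

```bash
python3 - <<'E'
from h import *
s=sensors.read_state();print({k:np.round(s[k],4) for k in('eef_pos','grip_width','finger_force','force','time_s')})
w=cam('wrist');np.savez('w3.npz',**{k:w[k] for k in('frame','depth','fx','fy','cx','cy','T')})
f=w['frame'];cv2.imwrite('pics/w3.png',cv2.convertScaleAbs(f,alpha=1.5))
P=pts(w)
print('roll top z',P[265:330:8,225:345:12,2].round(4))
E
```

```text
{'eef_pos': array([0.6077, 0.1622, 0.099 ]), 'grip_width': np.float64(0.0624), 'finger_force': np.float64(66.954), 'force': array([-0.1679,  0.6428, -1.3447]), 'time_s': np.float64(4.5167)}
roll top z [[0.1209 0.1202 0.1196 0.1205 0.0104 0.0095 0.0099 0.1209 0.1203 0.1215]
 [0.1197 0.1199 0.1205 0.0983 0.0096 0.0089 0.0959 0.1203 0.1207 0.1202]
 [0.1211 0.121  0.1211 0.1049 0.098  0.0992 0.1049 0.1202 0.1211 0.1211]
 [0.1214 0.1203 0.1217 0.1119 0.1064 0.1064 0.1123 0.1213 0.1208 0.121 ]
 [0.1214 0.1208 0.121  0.1182 0.1143    nan 0.1169 0.1211 0.1205 0.1209]
 [0.1211 0.1206 0.1209    nan 0.1204 0.1193 0.1203 0.1202 0.1213 0.1212]
 [0.1203 0.1213 0.1207 0.1207    nan 0.1212 0.1207 0.1208 0.1216 0.1213]
 [0.1205 0.121  0.1216 0.1212 0.1207 0.1208 0.1211 0.1216 0.1202 0.1207]
 [0.0438 0.1213 0.1218 0.1208 0.1212 0.1208 0.1215 0.1212 0.1211 0.0097]]
```

View pics/w3.png

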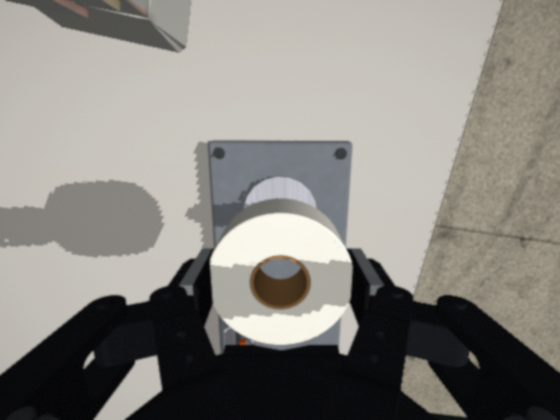

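The held roll is level, with its hole at (280,282). The plate screws are at (218,153) and (340,153), and the foot's rear arc shows around (280,180).

```bash
cat > m3.py <<'E'
from h import *
from m1 import circ
w=dict(np.load('w3.npz'));f=w['frame'];P=pts(w);Z=P[...,2]
g=cv2.cvtColor(f,cv2.COLOR_BGR2GRAY).astype(float)
# outer top edge: rows at left/right limited by fingers; use hole + outer via depth
m=((Z>.116)&(Z<.126)).astype(np.uint8)*255;m[:200]=0;m[350:]=0;m[:,:205]=0;m[:,360:]=0
m=cv2.morphologyEx(m,cv2.MORPH_OPEN,np.ones((3,3)))
c,h=cv2.findContours(m,cv2.RETR_CCOMP,1)
o=max(c,key=cv2.contourArea)[:,0].astype(float);
ow=ray(w,o,.1207);keep=(np.abs(ow[:,0]-.6077)<.027)&(o[:,1]<335);
print('roll outer',circ(ow[keep]))
# hole: orange (core) rim by saturation
hs=cv2.cvtColor(f,cv2.COLOR_BGR2HSV);k=((hs[...,1]>90)|(Z<.112)).astype(np.uint8);k[:245]=0;k[315:]=0;k[:,:240]=0;k[:,325:]=0
c,_=cv2.findContours(k,0,1);hc=max(c,key=cv2.contourArea)[:,0].astype(np.float32)
print('hole',circ(ray(w,cv2.convexHull(hc)[:,0],.1207)))
S=[]
for b in [(210,145,228,161),(331,145,349,161)]:
    s=g[b[1]:b[3],b[0]:b[2]];y,x=np.nonzero(s<s.min()+12);S.append(ray(w,[[x.mean()+b[0],y.mean()+b[1]]],.01)[0])
print('screws',np.round(S,4),'mid',np.mean(S,0).round(4))
# foot arc
pt=[]
for u in range(252,310,3):
    col=g[165:200,u];d=np.diff(cv2.GaussianBlur(col[:,None],(1,3),0)[:,0]);v=165+d.argmax()+.5;pt.append((u,v))
pt=np.array(pt);fw=ray(w,pt,.014);x,r=circ(fw);print('arc',x,r)
from scipy.optimize import least_squares
s=least_squares(lambda c:np.hypot(*(fw[:,:2]-c).T)-.029,[.607,.161],loss='soft_l1',f_scale=.001);print('foot fix r',s.x,np.abs(s.fun).max())
E
python3 m3.py | tail -5; python3 -c "
from h import *
print(sensors.read_state()['eef_pos'])"
```

```text
hole (array([0.6083, 0.1615]), np.float64(0.0131))
screws [[0.5553 0.2001 0.01  ]
 [0.6466 0.2133 0.01  ]] mid [0.6009 0.2067 0.01  ]
arc [0.6083 0.1605] 0.0294
foot fix r [0.60823889 0.1609655 ] 0.000532993987195942
[0.60646462 0.16175236 0.09886314]
```

Emit:
jog_arm([
  [[0,1,4,0,0,0,0.2],[0,1,10,0,0,0,0.2],[0,1,18,0,0,0,0.2],[0,1,26,0,0,0,0.2],[0,1,33,0,0,0,0.2],[0,1,39,0,0,0,0.2],[0,1,45,0,0,0,0.2],[0,1,50,0,0,0,0.2],[0,1,54,0,0,0,0.2],[0,1,55,0,0,0,0.2]],
])

```text
time_s: 5.4
eef_pos: [0.607, 0.1617, 0.0427]
orientation: [-2.051, -2.379, 0.001]
force: [0.3, 0.3, -1.9]
grip_width: 0.0621
finger_force: 67.0
```

Emit:
jog_arm([
  [[0,0,5,0,0,0,0.2],[0,0,10,0,0,0,0.2],[0,0,14,0,0,0,0.2],[0,0,17,0,0,0,0.2],[0,0,20,0,0,0,0.2],[0,0,22,0,0,0,0.2],[0,0,23,0,0,0,0.2],[0,0,24,0,0,0,0.2],[0,0,24,0,0,0,0.2],[0,0,24,0,0,0,0.2]],
])

```text
time_s: 6.23
eef_pos: [0.6073, 0.1617, 0.0196]
orientation: [2.051, 2.38, 0.0]
force: [0.8, 0.8, -0.3]
grip_width: 0.0625
finger_force: 67.0
```

Emit:
jog_arm([
  [[0,0,1,0,0,0,0.2],[0,0,1.5,0,0,0,0.2],[0,0,2,0,0,0,0.2],[0,0,2,0,0,0,0.2],[0,0,2,0,0,0,-1],[0,0,2,0,0,0,-1],[0,0,2,0,0,0,-1],[0,0,2,0,0,0,-1],[0,0,2,0,0,0,-1],[0,0,2,0,0,0,-1]],
])

```text
time_s: 7.07
eef_pos: [0.6073, 0.1617, 0.0175]
orientation: [-2.051, -2.38, 0.0]
force: [-0.6, -1.1, -0.2]
grip_width: 0.0855
finger_force: 0.0
```

Emit:
jog_arm([
  [[0,0,0,0,0,0,-1],[0,0,-5,0,0,0,-1],[0,0,-20,0,0,0,-1],[0,0,-50,0,0,0,-1],[0,0,-90,0,0,0,-1],[0,0,-130,0,0,0,-1],[0,0,-165,0,0,0,-1],[-10,0,-180,0,0,0,-1],[-20,0,-180,0,0,0,-1],[-20,0,-180,0,0,0,-1]],
])

```text
time_s: 7.9
eef_pos: [0.6106, 0.1404, 0.198]
orientation: [2.052, 2.377, 0.001]
force: [-0.1, 0.5, -1.2]
grip_width: 0.0857
finger_force: 0.0
```

```bash
python3 - <<'E'
from h import *
s=sensors.read_state();print({k:np.round(s[k],4) for k in('eef_pos','grip_width','finger_force','force','time_s')})
w=cam('wrist');np.savez('w4.npz',**{k:w[k] for k in('frame','depth','fx','fy','cx','cy','T')})
P=pts(w);q=P.reshape(-1,3);d=np.hypot(q[:,0]-.607,q[:,1]-.161)
k=(d>.017)&(d<.03);print('roll top',np.nanpercentile(q[k,2],[5,50,95]))
cv2.imwrite('pics/w4.png',cv2.convertScaleAbs(w['frame'],alpha=1.5))
plan(.505,-.214,.2,1.66)
E
```

```text
{'eef_pos': array([0.6106, 0.1404, 0.198 ]), 'grip_width': np.float64(0.0857), 'finger_force': np.float64(0.0), 'force': array([-0.0879,  0.5079, -1.1622]), 'time_s': np.float64(7.9)}
roll top [0.03965701 0.28525845 0.29826457]
from [0.6099 0.1412 0.1966]
shift [-336.  -155.7   -3.2] turn [-0.001 -0.     0.057]
```

View pics/w4.png

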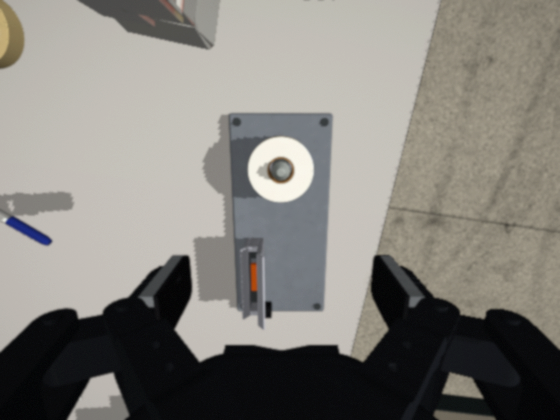

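The roll lies flat on the foot around the spindle at (281,170), with its top at z≈0.040. The orange seat shows fully at (254,275).

```bash
python3 - <<'E'
from h import *
w=dict(np.load('w4.npz'));f=w['frame'];g=cv2.cvtColor(f,cv2.COLOR_BGR2GRAY);hsv=cv2.cvtColor(f,cv2.COLOR_BGR2HSV);P=pts(w)
q=P[140:200,250:312].reshape(-1,3);print('roll top',np.nanpercentile(q[(q[:,2]>.02)&(q[:,2]<.045),2],[3,50,97]))
k=cv2.inRange(hsv,(0,120,60),(20,255,255));k[:240]=0;k[310:]=0;k[:,:235]=0;k[:,275:]=0
c,_=cv2.findContours(k,0,1);c=max(c,key=cv2.contourArea);r=cv2.minAreaRect(c);print(r);b=ray(w,cv2.boxPoints(r),.028);print('seat',b.round(4)[:,:2].tolist(),b.mean(0))
S=[]
for b in [(229,114,245,130),(316,114,332,130),(310,299,325,314)]:
    s=g[b[1]:b[3],b[0]:b[2]].astype(int);y,x=np.nonzero(s<s.min()+12);S.append(ray(w,[[x.mean()+b[0],y.mean()+b[1]]],.01)[0])
S=np.array(S);print('screws',S.round(4));d=S[1]-S[2];print('yaw',np.arctan2(-d[0],d[1]),'centre',(S[0]+S[2])/2)
# profile across channel in station frame
yw=np.arctan2(-d[0],d[1]);ey=np.array([-np.sin(yw),np.cos(yw)]);ex=np.array([np.cos(yw),np.sin(yw)])
c0=(S[0]+S[2])[:2]/2
Q=P.reshape(-1,3);X=(Q[:,:2]-c0)@ex;Y=(Q[:,:2]-c0)@ey
for z0,z1 in((.036,.048),(.05,.066)):
    k=(Q[:,2]>z0)&(Q[:,2]<z1)&(Y<-.01)&(Y>-.11)&(X>-.06)&(X<.02)
    print(z0,k.sum(),'X',np.histogram(X[k],np.arange(-.056,.012,.004))[0],'Y',np.percentile(Y[k],[2,98]) if k.sum() else '')
print('foot in station', (np.array([.6083,.161])-c0)@ex,(np.array([.6083,.161])-c0)@ey)
cv2.imwrite('pics/ch.png',cv2.resize(cv2.convertScaleAbs(f[235:335,225:335],alpha=1.6),None,fx=5,fy=5,interpolation=2))
E
```

```text
roll top [0.03574125 0.03999484 0.04133976]
((253.0, 277.0), (28.0, 6.0), 90.0)
seat [[0.5898, 0.0497], [0.5965, 0.0507], [0.601, 0.0152], [0.5941, 0.0142]] [0.5953482  0.03247383 0.028     ]
screws [[ 0.5553  0.2004  0.01  ]
 [ 0.6466  0.2138  0.01  ]
 [ 0.6784 -0.0059  0.01  ]]
yaw 0.14383797849407734 centre [0.61685457 0.09724835 0.01      ]
0.036 733 X [  0   0   0 210 292 109  34  25  18  20  12  13   0   0   0   0] Y [-0.10374164 -0.01946203]
0.05 645 X [  0   0   0   0   0   0   0  56 258 262  47  22   0   0   0   0] Y [-0.10305154 -0.01950132]
foot in station 0.0006720893964085358 0.0643195332945682
```

Emit:
jog_arm([
  [[-35,-16,-3,0,0,0.057,-0.4],[-75,-35,-3,0,0,0.057,-0.4],[-113,-52,-3,0,0,0.057,-0.4],[-151,-70,-3,0,0,0.057,-0.4],[-189,-88,-3,0,0,0.057,-0.4],[-220,-105,-3,0,0,0.057,-0.4],[-240,-120,-3,0,0,0.057,-0.4],[-250,-135,-3,0,0,0.057,-0.4],[-250,-150,-3,0,0,0.057,-0.4],[-250,-155,-3,0,0,0.057,-0.4]],
])

```text
time_s: 8.78
eef_pos: [0.492, -0.1283, 0.199]
orientation: [-2.118, -2.316, 0.001]
force: [0.2, 1.3, -0.1]
grip_width: 0.0594
finger_force: 0.0
```

```bash
python3 - <<'E'
from h import *
s=sensors.read_state();print({k:np.round(s[k],4) for k in('eef_pos','grip_width','time_s')})
w=cam('wrist');np.savez('w5.npz',**{k:w[k] for k in('frame','depth','fx','fy','cx','cy','T')})
cv2.imwrite('pics/w5.png',cv2.convertScaleAbs(w['frame'],alpha=1.5))
E
```

```text
{'eef_pos': array([ 0.492 , -0.1283,  0.199 ]), 'grip_width': np.float64(0.0594), 'time_s': np.float64(8.7833)}
```

View pics/w5.png

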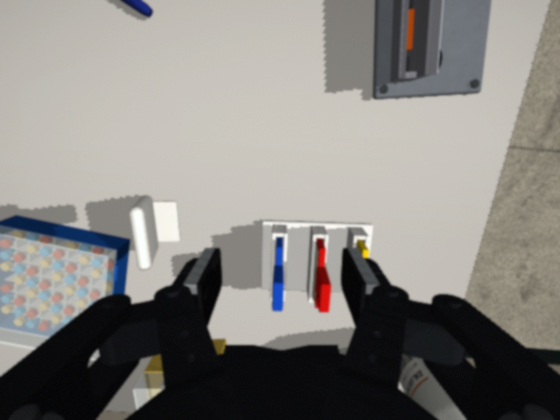

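In this view the blue holder runs from about (279,237) to (278,310), red is at (322,275) and yellow is partly behind the finger. I'll work out the blue tab's pose.

```bash
python3 - <<'E'
from h import *
w=dict(np.load('w5.npz'));f=w['frame'];hsv=cv2.cvtColor(f,cv2.COLOR_BGR2HSV);P=pts(w)
B=cv2.inRange(hsv,(100,120,40),(130,255,255))>0;B[:,:260]=0;B[:,300:]=0;B[:220]=0
Rm=(cv2.inRange(hsv,(0,140,40),(6,255,255))|cv2.inRange(hsv,(174,140,40),(180,255,255)))>0;Rm[:,:305]=0;Rm[:,340:]=0;Rm[:220]=0
for n,m in(('blue',B),('red',Rm)):
    q=P[m]
    for a,z0,z1 in(('tab',.086,.1),('plate',.052,.064)):
        k=q[(q[:,2]>z0)&(q[:,2]<z1)]
        if len(k)>5:
            r=cv2.minAreaRect((k[:,:2]*1000).astype(np.float32));print(n,a,len(k),np.round(r[0],1),np.round(r[1],1),r[2],k.mean(0).round(4),k[:,1].min(),k[:,1].max())
    v,u=np.nonzero(m);print(v.min(),v.max(),u.min(),u.max())
# stand edges: left edge line & top edge
g=hsv[...,2]
k=((g>145)&(hsv[...,1]<40)).astype(np.uint8);k[:212]=0;k[310:]=0;k[:,:255]=0;k[:,380:]=0
c,_=cv2.findContours(k,0,1);c=max(c,key=cv2.contourArea);print(cv2.boundingRect(c))
e=ray(w,np.array([[264,222],[372,224],[263,290]]),.037);print(e.round(4)); d=e[1]-e[0];print('yaw',np.arctan2(d[1],d[0]))
print(sensors.read_state()['eef_pos'])
E
```

```text
blue tab 308 [ 497.8 -216.4] [ 9.2 29.4] 4.707505226135254 [ 0.4972 -0.2145  0.0932] -0.23135721246922492 -0.20159431954181709
blue plate 144 [ 495.8 -192.6] [ 7.2 21.4] 5.206202507019043 [ 0.4959 -0.193   0.058 ] -0.20324306152759755 -0.18194163389382093
238 310 273 283
red tab 348 [ 540.6 -213.6] [10.1 28.8] 3.306924819946289 [ 0.5402 -0.212   0.0931] -0.2280493535036437 -0.19931296552464395
red plate 189 [ 539.4 -213.8] [68.6  8.3] 89.53658294677734 [ 0.5391 -0.1965  0.0581] -0.24808902375189792 -0.17943504307389835
239 311 315 330
(275, 223, 98, 27)
[[ 0.4777 -0.1642  0.037 ]
 [ 0.5919 -0.156   0.037 ]
 [ 0.4826 -0.2453  0.037 ]]
yaw 0.07152205259692365
[ 0.49224992 -0.12796607  0.19938527]
```

```bash
python3 - <<'E'
from h import *
plan(.4975,-.2164,.062,1.646)
E
```

```text
from [ 0.4922 -0.128   0.1994]
shift [-88.8  -2.4 137.2] turn [-0.002 -0.002  0.015]
```

Emit:
jog_arm([
  [[-35,-2.5,0,0,0,0.015,0.3],[-70,-2.5,0,0,0,0.015,0.3],[-86,-2.5,20,0,0,0.015,0.3],[-89,-2.5,50,0,0,0.015,0.3],[-89,-2.5,75,0,0,0.015,0.3],[-89,-2.5,95,0,0,0.015,0.3],[-89,-2.5,112,0,0,0.015,0.3],[-89,-2.5,126,0,0,0.015,0.3],[-89,-2.5,134,0,0,0.015,0.3],[-89,-2.5,137,0,0,0.015,0.3]],
])

```text
time_s: 9.67
eef_pos: [0.4993, -0.216, 0.0618]
orientation: [-2.133, -2.303, 0.0]
force: [0.6, -0.5, 0.9]
grip_width: 0.03
finger_force: 0.0
```

```bash
python3 - <<'E'
from h import *
print(sensors.read_state()['force'],sensors.read_state()['grip_width']);plan(.4975,-.2164,.062,1.646)
w=cam('wrist');cv2.imwrite('pics/w6.png',cv2.convertScaleAbs(w['frame'],alpha=1.5))
E
```

```text
[ 0.59452386 -0.48610206  0.89566128] 0.029979208891987217
from [ 0.4993 -0.216   0.0618]
shift [-0.2 -1.8 -0.2] turn [-0.002 -0.002  0.002]
```

View pics/w6.png

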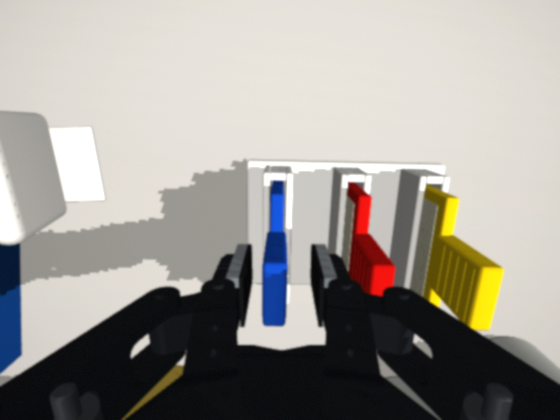

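The tab sits between the fingers, centred at px 275 against a finger centre of about 281, so I'll shift −2 mm in tool y and close.

Emit:
jog_arm([
  [[0,-1,0,0,0,0,0.3],[0,-2,0,0,0,0,0.3],[0,-2,0,0,0,0,1],[0,-2,0,0,0,0,1],[0,-2,0,0,0,0,1],[0,-2,0,0,0,0,1],[0,-2,0,0,0,0,1],[0,-2,0,0,0,0,1],[0,-2,0,0,0,0,1],[0,-2,0,0,0,0,1]],
])

```text
time_s: 10.55
eef_pos: [0.4974, -0.2174, 0.0643]
orientation: [2.135, 2.304, -0.0]
force: [-3.5, 0.9, 6.1]
grip_width: 0.0088
finger_force: 58.9
```

Emit:
jog_arm([
  [[0,0,-3,0,0,0,1],[0,0,-10,0,0,0,1],[0,0,-20,0,0,0,1],[0,0,-32,0,0,0,1],[0,0,-45,0,0,0,1],[0,0,-58,0,0,0,1],[0,0,-70,0,0,0,1],[0,0,-80,0,0,0,1],[0,0,-80,0,0,0,1],[0,0,-80,0,0,0,1]],
])

```text
time_s: 11.38
eef_pos: [0.4975, -0.2172, 0.144]
orientation: [2.135, 2.304, 0.0]
force: [0.0, -0.2, -0.9]
grip_width: 0.009
finger_force: 58.4
```

```bash
python3 - <<'E'
from h import *
s=sensors.read_state();print({k:np.round(s[k],4) for k in('eef_pos','grip_width','finger_force','force','time_s')})
w=cam('wrist');np.savez('w7.npz',**{k:w[k] for k in('frame','depth','fx','fy','cx','cy','T')})
f=w['frame'];hsv=cv2.cvtColor(f,cv2.COLOR_BGR2HSV);P=pts(w)
B=cv2.inRange(hsv,(100,120,40),(130,255,255))>0;B[:,:240]=0;B[:,320:]=0;B[:130]=0
q=P[B];A=R.from_rotvec(s['orientation']);q=A.inv().apply(q-s['eef_pos'])*1000
q=q[~np.isnan(q).any(1)];
for n,lo,hi in(('tab',-42,-22),('plate',-4,12)):
    k=q[(q[:,2]>lo)&(q[:,2]<hi)&(abs(q[:,1])<15)];print(n,len(k),np.percentile(k,[1,50,99],axis=0).round(1) if len(k) else '')
    if len(k)>20: r=cv2.minAreaRect(k[:,:2].astype(np.float32));print(r)
plan(.5954,.0322,.13,1.571+.144)
cv2.imwrite('pics/w7.png',cv2.convertScaleAbs(f,alpha=1.5))
E
```

```text
{'eef_pos': array([ 0.4975, -0.2172,  0.144 ]), 'grip_width': np.float64(0.009), 'finger_force': np.float64(58.444), 'force': array([ 0.0046, -0.1562, -0.8811]), 'time_s': np.float64(11.3833)}
tab 1588 [[-13.7  -3.7 -36.8]
 [  3.3   1.1 -29.5]
 [ 15.3   6.  -23. ]]
((0.5737009048461914, 1.4733309745788574), (10.745282173156738, 30.30088233947754), 89.19450378417969)
plate 634 [[14.5 -2.7 -3.4]
 [23.1  1.1  6.2]
 [35.1  5.1 10.9]]
((22.54225730895996, 0.7245383262634277), (9.050894737243652, 25.85386848449707), 84.22296905517578)
from [ 0.4973 -0.217   0.1433]
shift [241.1 116.8  13.3] turn [-0.    -0.    -0.068]
```

View pics/w7.png

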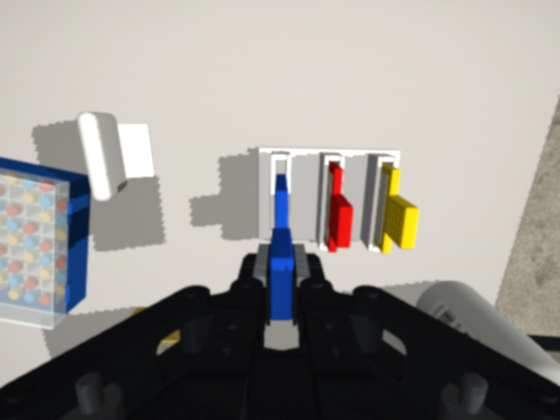

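The holder came cleanly out at (281,275); red and yellow are still in the stand. I'll lift clear of the red tab before crossing.

Emit:
jog_arm([
  [[0,0,-15,0,0,0,1],[0,0,-35,0,0,0,1],[30,5,-42,0,0,-0.03,1],[65,25,-42,0,0,-0.068,1],[100,45,-42,0,0,-0.068,1],[135,65,-42,0,0,-0.068,1],[170,82,-42,0,0,-0.068,1],[203,98,-42,0,0,-0.068,1],[228,110,-42,0,0,-0.068,1],[240.5,115.5,-42,0,0,-0.068,1]],
])

```text
time_s: 12.27
eef_pos: [0.5946, 0.0346, 0.1844]
orientation: [-2.051, -2.377, 0.001]
force: [0.3, -0.4, -0.3]
grip_width: 0.0088
finger_force: 58.5
```

Emit:
jog_arm([
  [[0,0,10,0,0,0,1],[0,0,20,0,0,0,1],[0,0,30,0,0,0,1],[0,0,38,0,0,0,1],[0,0,44,0,0,0,1],[0,0,48,0,0,0,1],[0,0,50,0,0,0,1],[0,0,50,0,0,0,1],[0,0,50,0,0,0,1],[0,0,50,0,0,0,1]],
])

```text
time_s: 13.1
eef_pos: [0.5945, 0.0314, 0.136]
orientation: [2.055, 2.375, 0.001]
force: [-0.2, 0.9, -0.0]
grip_width: 0.009
finger_force: 58.5
```

```bash
python3 - <<'E'
from h import *
s=sensors.read_state();print({k:np.round(s[k],4) for k in('eef_pos','grip_width','finger_force','force','time_s')})
w=cam('wrist');np.savez('w8.npz',**{k:w[k] for k in('frame','depth','fx','fy','cx','cy','T')})
f=w['frame']
plan(.5945,.0315,.12,1.571+.144)
cv2.imwrite('pics/w8.png',cv2.convertScaleAbs(f,alpha=1.5))
E
```

```text
{'eef_pos': array([0.5945, 0.0314, 0.136 ]), 'grip_width': np.float64(0.009), 'finger_force': np.float64(58.5496), 'force': array([-0.1588,  0.8564, -0.037 ]), 'time_s': np.float64(13.1)}
from [0.5945 0.0314 0.1359]
shift [ 0.1  0.  15.9] turn [ 0.001  0.    -0.   ]
```

View pics/w8.png

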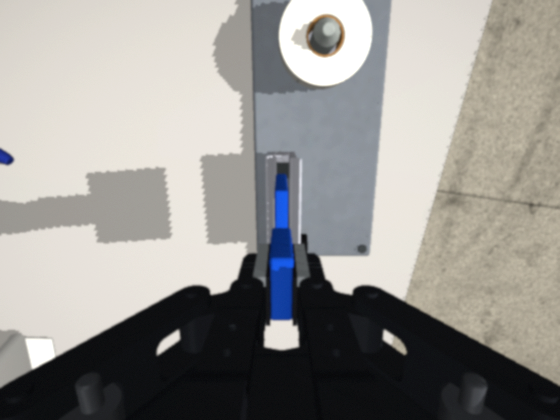

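The holder at (281,200) hangs over the channel, whose gap runs from about 277 to 290 px near row 165. I'll measure the relative offset.

```bash
python3 - <<'E'
from h import *
w=dict(np.load('w8.npz'));f=w['frame'];s=sensors.read_state();A=R.from_rotvec(s['orientation'])
g=cv2.cvtColor(f,cv2.COLOR_BGR2GRAY)
P=pts(w);T=A.inv().apply((P.reshape(-1,3)-s['eef_pos']))*1000;T=T.reshape(P.shape)
for v in (156,160,164,168,172): print(v,g[v,260:308:2],'\n z',(P[v,260:308:2,2]*1000).round())
for v in (200,215): print(v,f[v,270:294,0])
for z,px in((.027,0),(.038,0),(.056,0)):
    for v in(160,168): 
        a=A.inv().apply(ray(w,[[265,v],[277,v],[290,v],[300,v]],z)-s['eef_pos'])*1000;print(z,v,a[:,:2].round(1).tolist())
a=A.inv().apply(ray(w,[[275,200],[288,200]],.13)-s['eef_pos'])*1000;print('plate',a.round(1).tolist())
E
```

```text
156 [ 70  69  71  93 118 122 109  89 113 120 116 104 103 104  92  67  66  70
  87  98 100 101 101 101] 
 z [10. 10. 10. 44. 45. 43. 40. 38. 38. 39. 38. 38. 37. 39. 39. 46. 45. 46.
 10.  9. 10. 10. 11. 11.]
160 [ 69  70  72  83  79  77  77  80  91 102 104 100  99 101  89  80  84  83
  83  90 128 115 100 101] 
 z [10. 10. 10. 46. 45. 43. 40. 38. 37. 38. 38. 38. 40. 38. 37. 57. 57. 60.
 61. 62. 62. 10. 11.  9.]
164 [ 70  70  73  88  81  77  76  79  62  37  35  36  35  35  47  75  84  83
  83  96 138 117 101 101] 
 z [10. 10.  9. 44. 44. 43. 40. 39. 20. 19. 20. 20. 20. 21. 33. 57. 58. 59.
 60. 62. 62. 10. 10. 11.]
168 [ 70  70  72  84  79  77  77  79  62  35  34  33  33  33  44  75  84  83
  84  96 139 118 102 101] 
 z [10. 10. 10. 45. 44. 42. 41. 40. 20. 19. 20. 21. 20. 20. 34. 56. 58. 60.
 60. 62. 62. 10. 10. 10.]
172 [ 69  69  71  82  79  76  76  80  63  35  32  32  33  33  45  76  84  83
  84  96 139 115 100 101] 
 z [10. 10. 11. 45. 43. 42. 41. 38. 22. 19. 20. 20. 20. 20. 36. 57. 57. 60.
 61. 63. 62. 10. 11.  9.]
200 [ 80  81  84  89  94 110 132 147 152 153 154 155 155 156 157 157 153 132
 100  83  87  90  89  87]
215 [ 80  81  84  88  93 108 132 147 153 154 155 155 156 156 158 158 153 129
  92  78  85  89  88  87]
0.027 160 [[37.2, -12.2], [37.2, -2.2], [37.2, 8.5], [37.2, 16.8]]
0.027 168 [[30.6, -12.2], [30.6, -2.3], [30.6, 8.6], [30.6, 16.9]]
0.038 160 [[38.6, -11.6], [38.6, -2.1], [38.6, 8.2], [38.6, 16.1]]
0.038 168 [[32.3, -11.7], [32.3, -2.1], [32.3, 8.2], [32.3, 16.2]]
0.056 160 [[40.9, -10.6], [40.9, -1.9], [40.9, 7.6], [40.9, 15.0]]
0.056 168 [[35.0, -10.7], [35.0, -1.9], [35.0, 7.7], [35.0, 15.1]]
plate [[30.0, -2.0, 5.9], [30.1, 4.6, 5.9]]
```

Emit:
jog_arm([
  [[0,0.5,4,0,0,0,1],[0,0.5,10,0,0,0,1],[0,0.5,17,0,0,0,1],[0,0.5,24,0,0,0,1],[0,0.5,30,0,0,0,1],[0,0.5,36,0,0,0,1],[0,0.5,41,0,0,0,1],[0,0.5,45,0,0,0,1],[0,0.5,47,0,0,0,1],[0,0.5,48,0,0,0,1]],
])

```text
time_s: 13.98
eef_pos: [0.5947, 0.0315, 0.0872]
orientation: [-2.056, -2.375, 0.0]
force: [0.5, 0.4, -0.1]
grip_width: 0.0091
finger_force: 58.6
```

Emit:
jog_arm([
  [[0,0,1,0,0,0,1],[0,0,2,0,0,0,1],[0,0,3,0,0,0,1],[0,0,4,0,0,0,1],[0,0,5,0,0,0,1],[0,0,6,0,0,0,1],[0,0,7,0,0,0,1],[0,0,8,0,0,0,1],[0,0,8,0,0,0,1],[0,0,8,0,0,0,1]],
])

```text
time_s: 14.82
eef_pos: [0.5949, 0.0315, 0.0797]
orientation: [2.056, 2.375, 0.0]
force: [-1.3, 0.2, 4.7]
grip_width: 0.0089
finger_force: 59.3
```

Emit:
jog_arm([
  [[0,0,0.5,0,0,0,1],[0,0,1,0,0,0,1],[0,0,1.5,0,0,0,1],[0,0,2,0,0,0,1],[0,0,2.5,0,0,0,1],[0,0,3,0,0,0,1],[0,0,3.5,0,0,0,1],[0,0,4,0,0,0,1],[0,0,4.5,0,0,0,1],[0,0,4.5,0,0,0,1]],
])

```text
time_s: 15.65
eef_pos: [0.5951, 0.0315, 0.0763]
orientation: [2.055, 2.375, 0.001]
force: [-3.9, 2.0, 13.0]
grip_width: 0.0086
finger_force: 60.7
```

Emit:
jog_arm([
  [[0,-0.3,0.3,0,0,0,1],[0,-0.5,0.6,0,0,0,1],[0,-0.5,0.9,0,0,0,1],[0,-0.5,1.2,0,0,0,1],[0,-0.5,1.5,0,0,0,1],[0,-0.5,1.5,0,0,0,1],[0,-0.5,1.5,0,0,0,1],[0,-0.5,1.5,0,0,0,1],[0,-0.5,1.5,0,0,0,1],[0,-0.5,1.5,0,0,0,1]],
])

```text
time_s: 16.48
eef_pos: [0.5952, 0.0315, 0.0762]
orientation: [2.054, 2.374, 0.003]
force: [-6.2, 1.7, 23.7]
grip_width: 0.0091
finger_force: 62.1
```

```bash
python3 - <<'E'
from h import *
s=sensors.read_state();print({k:np.round(s[k],4) for k in('eef_pos','grip_width','finger_force','force','ft_torque','time_s')})
w=cam('wrist');T=cam('top');P=pts(w)
cv2.imwrite('pics/w9.png',cv2.convertScaleAbs(w['frame'],alpha=1.5))
hsv=cv2.cvtColor(w['frame'],cv2.COLOR_BGR2HSV);B=cv2.inRange(hsv,(100,120,40),(130,255,255))>0;B[:,:240]=0;B[:,320:]=0;B[:130]=0
z=P[B][:,2];A=R.from_rotvec(s['orientation']).inv().apply(P[B]-s['eef_pos'])*1000
k=(A[:,0]>18)&(A[:,0]<33)&(z>.055)&(z<.085);print('plate top z (home .070)',np.median(z[k]),k.sum())
k=(z>.09)&(z<.12);print('tab top z (home .106)',np.nanmedian(z[k]))
E
```

```text
{'eef_pos': array([0.5952, 0.0315, 0.0762]), 'grip_width': np.float64(0.0091), 'finger_force': np.float64(62.1121), 'force': array([-6.2437,  1.6714, 23.685 ]), 'ft_torque': array([ 0.1728,  1.3418, -0.0322]), 'time_s': np.float64(16.4833)}
plate top z (home .070) 0.0699222060588173 347
tab top z (home .106) 0.10571683478604715
```

View pics/w9.png

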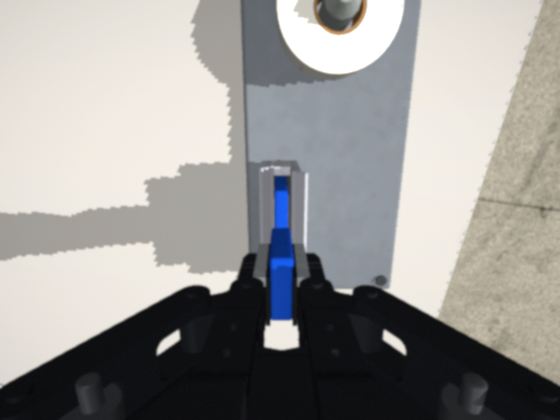

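The holder is hard against the ledges: the force rose from 13 to 24 N with no travel. Its top is at z=0.070 as expected, and it sits in the channel at (281,205). The roll is still seated, so I'm handing in while still pressing.

```bash
python3 -c "
from rig import bot
print(bot.sign_off())"
```

```text
the job is handed in; nothing more can be done
None
```

The job is handed in: the white roll lies flat on the spindle foot, released, and the blue holder is held fully home in the channel at about 24 N; the other holders were not disturbed.

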